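# Clamp a glued carton square in the gluing jig

## Robot

A 7-joint arm with a two-finger parallel gripper is mounted at the origin on a cart in front of the work surface, level with it; the furniture and walls round the work are solid. World frame = base frame: x ahead of the robot, y to its left, z up, the work surface at z = 0. Lengths are in m, angles in rad, forces in N, time in s.
With the tool pointing down it reaches from about 0.4 to 0.85 m from the base axis. Payload 10.4 kg.
Tool frame: the origin (TCP) lies at the very end of the fingers, on their centre line; the grasp point (between the pads) lies 19 mm behind it; z points along the fingers, y is the direction in which the jaws open and shut (so a half turn about z gives the same grasp; the last joint's range is limited). The gripper opens to 87 mm and grips with 3 to 60 N. Pads are 19 mm wide; open, the fingers measure 117 mm over their backs; the gripper's body (75 mm by 190 mm) begins 51 mm behind the grasp point.
Start: joints at [-1.251, 0.332, -0.065, 1.46, 0.022, 1.35, -0.088], TCP at [0.21, 0.589, 0.223] pointing down, gripper open.
Joint ranges: [-2.6, 2.6], [-0.5, 2.12], [-1.47, 1.34], [0.16, 2.42], [-1.27, 4.41], [0.06, 2.06], [-2.6, 2.6]. Speed limits (rad/s): [2.22, 2.22, 2.79, 2.79, 3.14, 3.14, 3.14].

## Interface

Orientations are given as a unit quaternion [x, y, z, w].
In Python, from bench import r, eyes, job gives the robot as it stands. The module is installed in compiled form; this text tells all that it offers.
- The arm moves only by the tool play_rows, never from a script. Its argument "motion" is a list of rows, each a list of 7 numbers: the shift along the tool's x, y, z as a fraction of full scale, then the turn, a rotation vector about the tool's x, y, z as a fraction of full scale, then the opening in per cent of the stroke, from 0 (shut) to 100 (fully open). A call has 1 to 5 rows; each row is the pose to reach, as a shift and turn from the pose commanded when the call began, along the tool's axes at that moment; what a row does not reach only later rows make up. Full scale, the value 1, is 0.2 m for a shift and 90 degrees for a turn. A row lasts 1/8 s, in which the tool goes at most 62.5 mm and 10.7 degrees, less where a joint would pass 70% of its speed; a pose out of reach is approached as far as the arm can. A call with a number of a shift or a turn outside -1 to 1 is refused whole. A call with a gripper value outside its range is refused whole. The fingers move at their own pace and stop on an object; "squeeze" is the grip in N (left out, the last holds). Time passes only in rows, so rows that repeat a pose let the fingers close. It gives the time, the measured TCP pose, the force and the opening at its end, in the units of the state.
- r.read_state(): the state, without advancing time (a new reading comes with each control period).
- eyes.camera(name): name is "scene" or "top"; returns a dict with "image" (384x512x3 uint8, red, green, blue), "mtx" (3x3 intrinsics, pixels), "dist" ([k1, k2, p1, p2, k3] as OpenCV has them; the pictures are not rectified), "R" (3x3) and "t" (3): a world point X has camera coordinates R X + t. Camera axes: x right, y down, z forward; pixel columns grow to the right and rows downward; lengths in m; the calibration is good to about 2 mm. A picture is of the moment at which its call begins. There is no depth.
- job.close_job(): hands the job in, once; it reports no verdict.
Trained networks look in a picture, given as the dict that the camera call returned (one of the last four; its "shot" number tells which), for a name from the list of things; names that differ only in an ending like _2 or _b are one class to them, and where a whole thing is asked for, a point or a joint stands for the part that bears it (a point fixed in the world has none). Each returns a list of dicts, best first, with "p" (0 to 1); they miss things now and then, are a little off and sometimes report something else, mostly with a low value. They report only what shows in the picture. A call takes as long as a camera call.
- eyes.regions_of(picture, label): "region" (384x512 bool, what is visible of it) and "xy" ([column, row] in pixels, amid what is visible of it).
- eyes.landmark_of(picture, label): "xy" ([column, row] in pixels: a listed point, or the origin of a listed thing).
The state is a dict: "time": time; "joint_positions": joint angles; "joint_vel": joint speeds; "joint_torque": joint torques, N m; "ee_pos": TCP position; "eef_rot": TCP orientation; "ft_force": force on the tool from outside, world axes, zero at the start; "torque": the same for the moment, N m; "width": finger opening in m.
Only numpy, scipy, OpenCV 4.12 (cv2) and the standard library are available. Lean on these libraries where they do the work, as an engineer would, in place of code of your own. Each camera call takes 0.05 s, during which the arm holds its last target. There are 200 camera calls.

## Task

The freshly glued red carton lies loose and a little askew in the lane of the gluing jig. First push it endwise with the fingertips, away from the robot, until it sits against the jig's end stop; then wind the three-armed handle clockwise by pushing on its arms, moving the sliding fence by its handle only, until the sprung pressure plate holds the carton square against the fixed fence with its springs pressed in by about 5 mm, never nearly to the end of their 14 mm travel. Do not lift or tip the carton, and leave the other things where they are.

Things in the scene. Friction and masses are not known exactly. Their poses are not given: they have to be found in the camera images.
- jig: Gluing jig fixed to the worktop: plywood board 280 x 350 x 12 mm (x, y, z). Origin: centre of the board's underside, on the worktop; x runs along the lane, away from the robot, to the end stop, y to the left, z up. The lane's floor is the board's top, 12 mm above the worktop; its near end is open. Nothing but the handle (hub's top 113 mm high) stands above the carton (68 mm).
- end_stop (a point): Foot of the end stop's face (aluminium block 84 mm wide, 42 mm high above the board), on the lane floor at the middle of its width; at x +120, y -80 mm of the jig. The face looks to -x of the jig.
- fixed_fence (a point): Foot of the fixed fence's face (aluminium bar 200 mm long, 42 mm high above the board) on the right of the lane, at its mid length; at x +20, y -120 mm of the jig. The face looks to +y of the jig.
- carton_mid (a point): Centre of the loose red carton, 170 long x 86 wide x 56 mm high, rigid, 60 to 140 g, on the lane floor; its long axis (local y) runs along the lane. Home against end stop and fixed fence this point is at x +35, y -77, z +40 mm of the jig. It starts 12 to 28 mm short of the end stop, 8 to 15 mm off the fixed fence and up to 4 degrees askew.
- slide_fence: Sliding fence left of the lane: aluminium beam 124 mm long, origin at the middle of its lane-side face; carries the pressure plate. Moves right, square to the lane, 15 mm per radian of the handle, at most 60 mm. At handle 0 the free plate's rubber face is at y +12 mm of the jig; it meets a carton lying on the fixed fence at about 3.07 rad. Not to be pushed directly.
- pressure_plate (a joint): Travel of the sprung pressure plate (rubber-faced, 140 mm long, 40 mm high) back towards the sliding fence, in m: 0 = springs free, 0.014 = pressed fully in; 1.2 N per mm. The red-headed guide pins come out of the back of the fence by the same amount.
- handle (a joint): Angle of the three-armed handle in rad, growing clockwise seen from above (which closes the fence): 0 = fence fully open, 4.0 = end of travel; starts between 0 and 0.8. Stiff to turn (0.25 Nm) and stays where it is left, also against the springs.
- handle_axis (a point): Point on the upright axis of the handle at the height of its arms, 98 mm above the worktop and 36 mm above the top of the grey gear housing (76 x 60 mm) that carries it. The black hub has a radius of 19 mm. At x +25, y +105 mm of the jig.
- ball_a (a point): Centre of the black ball (radius 11 mm) at the end of one arm, 74 mm from the handle's axis. Each arm is a level steel bar of 11 mm diameter from the hub to its ball; the three arms stand 120 degrees apart.
- ball_b (a point): Centre of the ball at the end of the second arm, likewise.
- ball_c (a point): Centre of the ball at the end of the third arm, likewise.
- hex_key: Black hexagon key, 31 x 93 x 6 mm, loose on the jig's board near its front left corner; origin under its centre. Leave alone.
- glue_jar: Maroon glue jar with sticks standing in it, 229 mm high in all, on the worktop left of the jig; origin on the worktop. Leave alone.
- glue_brush: Flat glue brush, 34 x 178 x 11 mm, on the worktop left of the jig; origin under its centre. Leave alone.
- parts_case: Blue parts case, 122 x 172 x 53 mm, on the worktop right of the jig; origin under its centre. Leave alone.
- staple_box: Small blue carton of staples, 44 x 74 x 31 mm, on the worktop right of the jig; origin under its centre. Leave alone.
- tea_jar: Green-grey screw-top bottle, 64 mm across, 176 mm high, on the worktop at the far right; origin under its centre. Leave alone.

How it is judged:
By the outcome, as a careful person would: the job done as asked, in the order asked, and still so for the second after the job is handed in, with the robot touching nothing.
It also fails if it takes over 54 s, if anything falls off the work surface, if the arm or the gripper's body presses on something with over 40 N, if the wrist force passes 120 N, or if a joint passes its speed limit or range.

## Working session

There is one attempt and no reset: what is moved stays moved. The work goes in short steps, Python scripts to look and compute and a tool call to move; the robot and the scene stay as the last step left them, time stands still between calls to the robot, and variables do not carry over. Pictures are saved under pics/ and viewed, about 8 in all and at most 12, crops included, and the job is handed in when it is done.

Besides the shell and the picture viewer there is one more tool, called after "Emit:" by a JSON object that holds its "method" and its "body". play_rows: Moves the arm, as the interface text tells. Shift numbers are shares of 0.2 m and turn numbers shares of 90 degrees, none past 1 either way. Its arguments: {"type":"object","properties":{"motion":{"type":"array","items":{"type":"array","items":{"type":"number"}}},"squeeze":{"type":"number"}},"required":["motion"]}

```bash
mkdir -p pics; cat > h.py <<'E'
import numpy as np, cv2
from bench import r, eyes, job
def ray(c,xy):
    u=cv2.undistortPoints(np.array([[xy]],float),c['mtx'],np.array(c['dist']))[0,0]
    R=np.array(c['R']);t=np.array(c['t']).ravel()
    return -R.T@t, R.T@np.array([u[0],u[1],1])
def onz(c,xy,z):
    o,d=ray(c,xy); return o+d*(z-o[2])/d[2]
def tri(c1,a,c2,b):
    o1,d1=ray(c1,a);o2,d2=ray(c2,b)
    s=np.linalg.lstsq(np.c_[d1,-d2],o2-o1,rcond=None)[0]
    p,q=o1+d1*s[0],o2+d2*s[1]; return (p+q)/2,np.linalg.norm(p-q)
def proj(c,X):
    return cv2.projectPoints(np.array(X,float).reshape(-1,1,3),cv2.Rodrigues(np.array(c['R']))[0],np.array(c['t'],float),c['mtx'],np.array(c['dist']))[0][:,0]
def save(c,n): cv2.imwrite('pics/'+n+'.png',cv2.cvtColor(c['image'],cv2.COLOR_RGB2BGR))
E
python3 - <<'E'
from h import *
np.set_printoptions(precision=4,suppress=True)
s=r.read_state();print(s['time'],s['ee_pos'],s['eef_rot'],s['width'])
C={n:eyes.camera(n) for n in('scene','top')}
for n,c in C.items(): save(c,n+'0'); print(n,(-np.array(c['R']).T@np.array(c['t']).ravel()))
cv2.imwrite('pics/b0.png',np.vstack([cv2.imread('pics/scene0.png')[:300],cv2.imread('pics/top0.png')[:300]])) 
for l,z in [('jig',0),('end_stop',.012),('fixed_fence',.012),('carton_mid',.04),('slide_fence',None),('handle_axis',.098),('ball_a',.098),('hex_key',.012),('glue_jar',0),('parts_case',0),('tea_jar',0)]:
    D={n:eyes.landmark_of(c,l) for n,c in C.items()}
    for n in D:
        for d in D[n][:4]:
            print(l,n,round(d['p'],2),np.round(d['xy'],1),onz(C[n],d['xy'],z) if z is not None else '')
    if all(D.values()) : print('   tri',*tri(C['scene'],D['scene'][0]['xy'],C['top'],D['top'][0]['xy']))
E
```

```text
0.0 [0.2099 0.5883 0.2218] [ 0.1706  0.9853 -0.0007 -0.0001] 0.08666303617118523
scene [-0.0893  1.004   1.3634]
top [0.421  0.0248 1.4601]
jig scene 0.85 [256.2 207.8] [0.5424 0.0528 0.    ]
jig top 0.92 [260.7 199. ] [0.5554 0.0565 0.    ]
   tri [ 0.5498  0.0535 -0.0027] 0.013258108078161478
end_stop scene 0.94 [230.  182.6] [0.6927 0.0171 0.012 ]
end_stop top 0.69 [272.8 160.9] [0.6788 0.0131 0.012 ]
   tri [0.6846 0.0165 0.0146] 0.014035646177421611
fixed_fence scene 0.84 [257.5 184.9] [ 0.5995 -0.0365  0.012 ]
fixed_fence top 0.83 [293.7 183.7] [ 0.6013 -0.0528  0.012 ]
   tri [ 0.6064 -0.0524 -0.007 ] 0.006148401985179981
carton_mid scene 0.68 [260.1 187.7] [ 0.569 -0.009  0.04 ]
carton_mid scene 0.19 [257.4 184.1] [ 0.5879 -0.0181  0.04  ]
carton_mid top 0.63 [275.2 189.4] [0.5812 0.0084 0.04  ]
   tri [0.5714 0.0043 0.0528] 0.018665532340182176
slide_fence scene 0.57 [245.5 207.6] 
slide_fence top 0.64 [244.1 195.7] 
   tri [0.5594 0.1061 0.0418] 0.009675853396109572
handle_axis scene 0.64 [235.3 208.8] [0.5528 0.1679 0.098 ]
handle_axis scene 0.25 [242.1 192.4] [0.5791 0.09
[... 519 characters left out ...]
.1208] 0.011426401351143168
hex_key top 0.53 [237.7 240.8] [0.4211 0.1342 0.012 ]
glue_jar scene 0.95 [163.3 271.1] [0.6341 0.4666 0.    ]
glue_jar top 0.89 [137.  180.4] [0.6294 0.4645 0.    ]
glue_jar top 0.74 [255.4 196.5] [0.5642 0.0737 0.    ]
glue_jar top 0.51 [223.1 197.7] [0.5634 0.1801 0.    ]
   tri [0.6316 0.4658 0.0002] 0.004901646548814328
parts_case scene 0.89 [308.8 151.6] [ 0.5414 -0.3301  0.    ]
parts_case top 0.83 [378.9 203.6] [ 0.5291 -0.3274  0.    ]
   tri [ 0.5326 -0.3227  0.0101] 0.009615186872338997
tea_jar scene 0.79 [294.2 129.7] [ 0.6656 -0.4127  0.    ]
tea_jar top 0.92 [404.6 163.1] [ 0.6596 -0.4177  0.    ]
   tri [ 0.6633 -0.4165 -0.0019] 0.007723594358182464
```

View pics/top0.png

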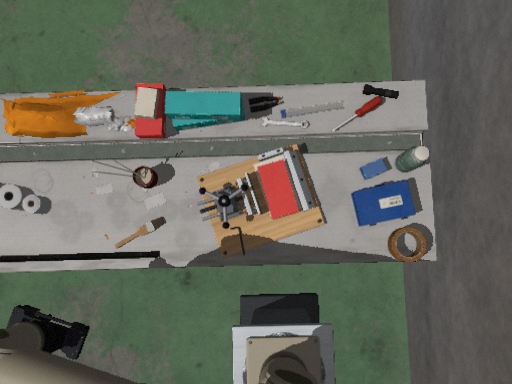

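View pics/scene0.png

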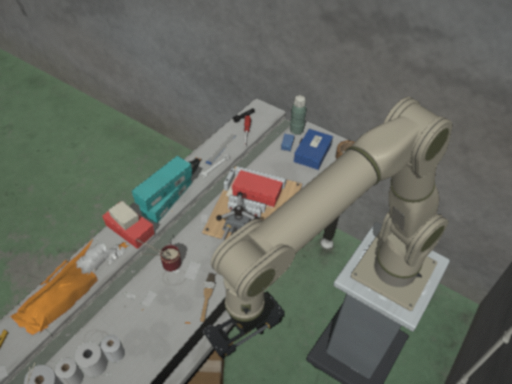

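```bash
cat >> h.py <<'E'
def J2W(p,P):
    x,y,a=p; P=np.atleast_2d(P).astype(float); c,s=np.cos(a),np.sin(a)
    return np.c_[x+c*P[:,0]-s*P[:,1], y+s*P[:,0]+c*P[:,1], P[:,2]]
def big(c,n,box,k,lines):
    x0,y0,x1,y1=box; im=cv2.cvtColor(c['image'],cv2.COLOR_RGB2BGR)[y0:y1,x0:x1]
    im=cv2.resize(im,None,fx=k,fy=k,interpolation=cv2.INTER_CUBIC)
    for X,col in lines:
        q=((proj(c,X)-[x0,y0]+.5)*k).astype(int); cv2.polylines(im,[q.reshape(-1,1,2)],False,col,1)
    cv2.imwrite('pics/'+n+'.png',im)
def redmask(c):
    h=cv2.cvtColor(c['image'],cv2.COLOR_RGB2HSV); m=((h[...,0]<8)|(h[...,0]>172))&(h[...,1]>120)&(h[...,2]>70)
    n,l,s,ce=cv2.connectedComponentsWithStats(m.astype(np.uint8)); return l,s,ce
E
python3 - <<'E'
from h import *
from scipy.optimize import least_squares
np.set_printoptions(precision=4,suppress=True)
c=eyes.camera('top'); s=eyes.camera('scene')
T={'end_stop':(.12,-.08,.012),'fixed_fence':(.02,-.12,.012),'handle_axis':(.025,.105,.098),'jig':(0,0,0)}
ob=[(k,P,d[0]['xy']) for k in(c,s) for n,P in T.items() for d in [eyes.landmark_of(k,n)] if d]
# board corners? use landmarks + balls
bt=[(201.5,189.8),(226.3,224.8),(244.2,188.3)]
bs=[(221.3,213.5),(254.6,218.4),(240.9,192.3)]
def f(p):
    e=[]
    for k,P,xy in ob: e.append(proj(k,J2W(p[:3],P))[0]-xy)
    for i in range(3):
        a=p[3]+[0,2*np.pi/3,-2*np.pi/3][i]
        P=[.025+.074*np.cos(a),.105+.074*np.sin(a),.098]
        W=J2W(p[:3],P); e+= [proj(c,W)[0]-bt[i], proj(s,W)[0]-bs[i]]
    return np.array(e).ravel()
o=least_squares(f,[.555,.0565,.325,1.0],loss='soft_l1')
print(o.x,np.degrees(o.x[2:])); print(f(o.x).reshape(-1,2))
p=o.x
l,st,ce=redmask(c); i=max((i for i in range(1,len(st)) if 225<ce[i][0]<330),key=lambda i:st[i,4]); print(st[i],ce[i])
ct,_=cv2.findContours((l==i).astype(np.uint8),cv2.RETR_EXTERNAL,cv2.CHAIN_APPROX_NONE)
W=np.array([onz(c,q[0].astype(float),.068)[:2] for q in ct[0]],np.float32)
print(cv2.minAreaRect(W))
B=[(-.14,-.175),(.14,-.175),(.14,.175),(-.14,.175),(-.14,-.175)]
bw=[J2W(p,[(x,y,.012) for x,y in B])]
L=[(bw[0],(0,255,0)),(J2W(p,[(-.08,-.12,.054),(.12,-.12,.054)]),(255,255,0)),(J2W(p,[(.12,-.122,.054),(.12,-.038,.054)]),(255,255,0))]
ax=(.025,.105,.098)
for i in range(3):
    a=p[3]+2*np.pi/3*i; L.append((J2W(p,[ax,(.025+.074*np.cos(a),.105+.074*np.sin(a),.098)]),(255,0,255)))
big(c,'top1',(185,140,335,260),5,L)
E
```

```text
[0.5507 0.0577 0.2786 0.7935] [15.9626 45.464 ]
[[ 0.2051  0.3262]
 [ 0.6987  3.3155]
 [-0.7816  1.0633]
 [ 2.3821  1.9626]
 [-1.3101  2.1148]
 [-1.395  -3.3583]
 [ 2.5346 -0.4046]
 [-0.5524 -2.1997]
 [ 1.7333 -0.3606]
 [-3.5889  2.8322]
 [-0.7285 -0.4076]
 [ 0.4416  0.4409]
 [ 0.5718 -1.1337]
 [-1.659   1.1189]]
[ 258  160   41   59 1513] [277.6319 189.08  ]
((0.5795992612838745, 0.0014493465423583984), (0.1716408133506775, 0.08739093691110611), 14.556868553161621)Traceback (most recent call last):
  File "<stdin>", line 26, in <module>
  File "h.py", line 17, in J2W
    x,y,a=p; P=np.atleast_2d(P).astype(float); c,s=np.cos(a),np.sin(a)
    ^^^^^
ValueError: too many values to unpack (expected 3)
```

```bash
python3 - <<'E'
from h import *
np.set_printoptions(precision=4,suppress=True)
c=eyes.camera('top')
p=[.5507,.0577,.2786];ph=.7935
h=cv2.cvtColor(c['image'],cv2.COLOR_RGB2HSV)
m=((h[...,0]>8)&(h[...,0]<22)&(h[...,1]>75)&(h[...,2]>90)).astype(np.uint8)
m[:, :190]=0;m[:,335:]=0;m[:140]=0;m[262:]=0
n,l,st,_=cv2.connectedComponentsWithStats(m); m=np.isin(l,[i for i in range(1,n) if st[i,4]>15])
ys,xs=np.nonzero(m); W=np.array([onz(c,(x,y),.012)[:2] for x,y in zip(xs,ys)],np.float32); print(cv2.minAreaRect(W))
B=[(-.14,-.175),(.14,-.175),(.14,.175),(-.14,.175),(-.14,-.175)]
L=[(J2W(p,[(x,y,.012) for x,y in B]),(0,255,0)),(J2W(p,[(-.08,-.12,.054),(.12,-.12,.054)]),(255,255,0)),(J2W(p,[(.12,-.122,.054),(.12,-.038,.054)]),(255,255,0))]
ax=(.025,.105,.098)
for i in range(3):
    a=ph+2*np.pi/3*i; L.append((J2W(p,[ax,(.025+.074*np.cos(a),.105+.074*np.sin(a),.098)]),(255,0,255)))
big(c,'top1',(185,140,335,260),5,L)
E
```

```text
((0.5512571334838867, 0.05962727963924408), (0.2792949378490448, 0.34936463832855225), 17.233177185058594)
```

View pics/top1.png

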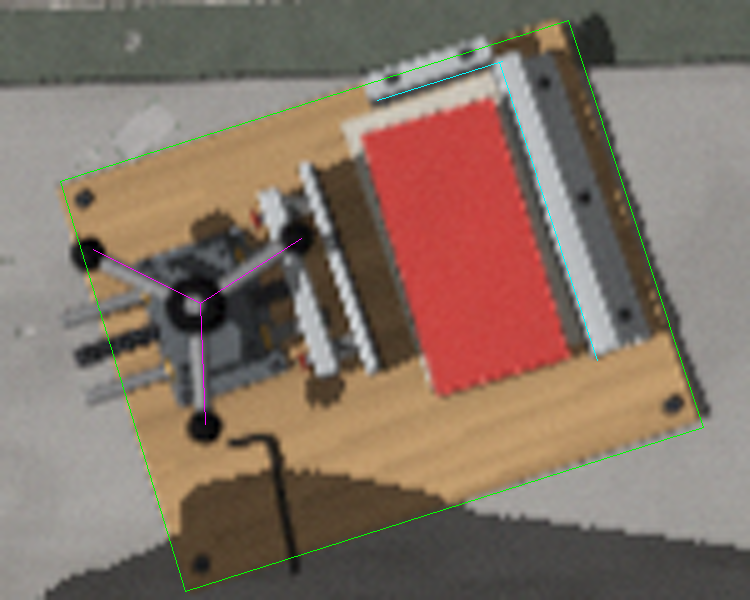

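```bash
cat >> h.py <<'E'
from scipy.spatial.transform import Rotation as Ro
P=(.5513,.0596,.3008)
def jw(x,y,z): return J2W(P,[(x,y,z)])[0]
def wj(w):
    c,s=np.cos(P[2]),np.sin(P[2]); d=np.array(w[:2])-P[:2]; return np.array([c*d[0]+s*d[1],-s*d[0]+c*d[1],w[2]])
def mv(targets,yaw_tool_y=None,base=None):
    """targets world positions -> fractions; yaw of tool y axis in world deg"""
    s=r.read_state(); R0=Ro.from_quat(s['eef_rot']); p0=np.array(s['ee_pos']) if base is None else np.array(base)
    t=np.zeros(3)
    if yaw_tool_y is not None:
        a=np.radians(yaw_tool_y); y=np.array([np.cos(a),np.sin(a),0]); z=np.array([0,0,-1.]); x=np.cross(y,z)
        t=(R0.inv()*Ro.from_matrix(np.c_[x,y,z])).as_rotvec()/(np.pi/2)
    for w in targets: print(np.round(R0.inv().apply(np.array(w)-p0)/.2,3),np.round(t,3))
def st():
    s=r.read_state(); print('t',round(s['time'],2),'w',np.round(s['ee_pos'],4),'jig',np.round(wj(s['ee_pos']),4),'F',np.round(s['ft_force'],1),'q',np.round(s['eef_rot'],3),'j',np.round(s['joint_positions'],2),round(s['width'],3))
E
```

Emit:
{"method": "play_rows", "body": {"motion": [[-0.16,-0.18,0,0,0,-0.08,46],[-0.32,-0.36,0,0,0,-0.16,46],[-0.48,-0.54,0,0,0,-0.24,46],[-0.64,-0.72,0,0,0,-0.32,46],[-0.79,-0.885,0,0,0,-0.409,46]]}}

```text
time: 2.38
ee_pos: [0.3, 0.3672, 0.2228]
eef_rot: [-0.151, 0.988, 0.0, 0.0]
ft_force: [0.5, -0.2, -0.4]
width: 0.0452
```

```bash
python3 -c "
from h import *
st(); mv([jw(-.115,-.063,.20),jw(-.115,-.063,.032)],107.23)"
```

```text
t 2.38 w [0.3    0.3672 0.2228] jig [-0.1489  0.3683  0.2228] F [ 0.5 -0.2 -0.4] q [-0.151  0.988  0.     0.   ] j [-0.98 -0.   -0.    1.84 -0.    1.3   0.89] 0.045
[-0.163 -2.157  0.113] [0.    0.    0.002]
[-0.163 -2.157  0.953] [0.    0.    0.002]
```

Emit:
{"method": "play_rows", "body": {"motion": [[0,-0.22,0,0,0,0,46],[0,-0.47,0,0,0,0,46],[0,-0.74,0,0,0,0,46],[0,-1,0,0,0,0,46]]}}

```text
time: 2.88
ee_pos: [0.3588, 0.176, 0.2228]
eef_rot: [-0.149, 0.989, 0.0, 0.0]
ft_force: [1.5, -0.4, 0.3]
width: 0.0404
```

Emit:
{"method": "play_rows", "body": {"motion": [[-0.04,-0.26,0,0,0,0,46],[-0.08,-0.52,0,0,0,0,46],[-0.12,-0.78,0,0,0,0,46],[-0.16,-1,0,0,0,0,46]]}}

```text
time: 3.38
ee_pos: [0.4486, -0.0058, 0.2229]
eef_rot: [-0.149, 0.989, 0.0, 0.001]
ft_force: [1.0, 0.6, -0.7]
width: 0.0399
```

Emit:
{"method": "play_rows", "body": {"motion": [[0,-0.157,0.2,0,0,0,46],[0,-0.157,0.45,0,0,0,46],[0,-0.157,0.7,0,0,0,46],[0,-0.157,0.9,0,0,0,46],[0,-0.157,0.95,0,0,0,46]]}}

```text
time: 4.0
ee_pos: [0.4558, -0.0341, 0.0308]
eef_rot: [-0.149, 0.989, -0.0, -0.002]
ft_force: [0.2, 0.1, 0.6]
width: 0.0397
```

```bash
python3 -c "
from h import *
st(); mv([jw(-.09,-.063,.032),jw(-.065,-.063,.032),jw(-.0595,-.063,.032)],107.23)"
```

```text
t 4.0 w [ 0.4558 -0.0341  0.0308] jig [-0.119  -0.0612  0.0308] F [0.2 0.1 0.6] q [-0.149  0.989 -0.    -0.002] j [-0.55  0.2   0.57  2.11 -0.14  0.87  1.97] 0.04
[-0.145 -0.009 -0.006] [ 0.    -0.002 -0.001]
[-0.27  -0.009 -0.007] [ 0.    -0.002 -0.001]
[-0.297 -0.009 -0.007] [ 0.    -0.002 -0.001]
```

Emit:
{"method": "play_rows", "body": {"motion": [[-0.07,-0.005,0,0,0,0,46],[-0.12,-0.009,0,0,0,0,46],[-0.155,-0.009,0,0,0,0,46],[-0.18,-0.009,0,0,0,0,46],[-0.205,-0.009,0,0,0,0,46]]}}

```text
time: 4.62
ee_pos: [0.4972, -0.0234, 0.0327]
eef_rot: [-0.149, 0.989, 0.0, 0.0]
ft_force: [-1.2, -1.2, 1.5]
width: 0.0403
```

Emit:
{"method": "play_rows", "body": {"motion": [[-0.02,0,0,0,0,0,46],[-0.04,0,0,0,0,0,46],[-0.05,0,0,0,0,0,46],[-0.06,0,0,0,0,0,46]]}}

```text
time: 5.12
ee_pos: [0.5085, -0.0199, 0.0325]
eef_rot: [-0.149, 0.989, 0.0, -0.0]
ft_force: [-1.5, 0.2, 0.1]
width: 0.0399
```

Emit:
{"method": "play_rows", "body": {"motion": [[-0.01,0,0,0,0,0,46],[-0.015,0,0,0,0,0,46],[-0.015,0,0,0,0,0,46]]}}

```text
time: 5.5
ee_pos: [0.5093, -0.0197, 0.0321]
eef_rot: [-0.149, 0.989, 0.0, -0.002]
ft_force: [-8.8, -2.0, 7.1]
width: 0.04
```

```bash
python3 -c "
from h import *
st()"
```

```text
t 5.5 w [ 0.5093 -0.0197  0.0321] jig [-0.0636 -0.0632  0.0321] F [-8.8 -2.   7.1] q [-0.149  0.989  0.    -0.002] j [-0.53  0.31  0.55  1.98 -0.21  0.9   1.99] 0.04
```

Emit:
{"method": "play_rows", "body": {"motion": [[0.1,0,0,0,0,0,46],[0.2,0,-0.1,0,0,0,20],[0.2,0,-0.35,0,0,0,0],[0.2,0,-0.6,0,0,0,0],[0.2,0,-0.7,0,0,0,0]]}}

```text
time: 6.12
ee_pos: [0.4745, -0.0308, 0.1755]
eef_rot: [-0.149, 0.989, 0.0, 0.002]
ft_force: [0.4, 0.0, 0.0]
width: 0.0076
```

```bash
python3 -c "
from h import *
st(); mv([jw(-.0225,.084,.17),jw(-.0225,.084,.08)],107.23)"
```

```text
t 6.12 w [ 0.4745 -0.0308  0.1755] jig [-0.1001 -0.0636  0.1755] F [0.4 0.  0. ] q [-0.149  0.989  0.     0.002] j [-0.61  0.01  0.59  1.94 -0.01  1.19  1.85] 0.008
[-0.387  0.739  0.03 ] [ 0.     0.003 -0.001]
[-0.385  0.738  0.48 ] [ 0.     0.003 -0.001]
```

```bash
cat >> h.py <<'E'
def carton(c):
    l,s,ce=redmask(c); i=max((i for i in range(1,len(s)) if 225<ce[i][0]<330 and ce[i][1]>140),key=lambda i:s[i,4])
    ct,_=cv2.findContours((l==i).astype(np.uint8),cv2.RETR_EXTERNAL,cv2.CHAIN_APPROX_NONE)
    W=np.array([wj(onz(c,q[0].astype(float),.068))[:2] for q in ct[0]],np.float32); return cv2.minAreaRect(W)
def rect(c,z,x0=-.15,x1=.15,y0=-.13,y1=.18,k=4000):
    "orthophoto in jig frame at height z: column = (y1-y)*k, row=(x1-x)*k"
    xs=np.arange(x1,x0,-1/k);ys=np.arange(y1,y0,-1/k)
    X,Y=np.meshgrid(xs,ys,indexing='ij'); w=J2W(P,np.c_[X.ravel(),Y.ravel(),np.full(X.size,z)])
    q=proj(c,w).astype(np.float32).reshape(*X.shape,2)
    return cv2.remap(c['image'],q[...,0],q[...,1],cv2.INTER_CUBIC)[...,::-1]
def balls(c):
    out=[]
    for d in eyes.landmark_of(c,'ball_a'):
        w=wj(onz(c,d['xy'],.098)); v=w[:2]-[.025,.105]; rr=np.hypot(*v)
        if .05<rr<.1: out.append((round(float(np.degrees(np.arctan2(v[1],v[0]))),1),round(rr,3)))
    return out
E
python3 - <<'E'
from h import *
c=eyes.camera('top'); print(carton(c),balls(c))
im=rect(c,.052,x0=-.06,x1=.13,y0=-.13,y1=.07)
for y in (0,-.12): cv2.line(im,(int((.07-y)*4000),0),(int((.07-y)*4000),30),(0,255,0),1)
cv2.imwrite('pics/r1.png',cv2.resize(im,(800,760)[:2])[:600])
g=cv2.cvtColor(im,cv2.COLOR_BGR2GRAY)[300:520].mean(0)
print([ (round(70-i/4,0),int(g[i])) for i in range(0,560,8)])
E
```

```text
((0.03387146443128586, -0.06001456454396248), (0.08833487331867218, 0.17313408851623535), 89.50579071044922) [(42.7, np.float64(0.083)), (-78.1, np.float64(0.073)), (171.1, np.float64(0.072))]Traceback (most recent call last):
  File "<stdin>", line 4, in <module>
cv2.error: OpenCV(4.12.0) :-1: error: (-5:Bad argument) in function 'line'
> Overload resolution failed:
>  - Layout of the output array img is incompatible with cv::Mat
>  - Expected Ptr<cv::UMat> for argument 'img'
```

```bash
sed -i 's/\[\.\.\.,::-1\]$/[...,::-1].copy()/' h.py
python3 - <<'E'
from h import *
c=eyes.camera('top')
im=rect(c,.052,x0=-.06,x1=.09,y0=-.13,y1=.07)
for y in (0,-.12): cv2.line(im,(int((.07-y)*4000),0),(int((.07-y)*4000),30),(0,255,0),1)
cv2.imwrite('pics/r1.png',im)
g=cv2.cvtColor(im,cv2.COLOR_BGR2GRAY)[200:420].mean(0)
print([ (round(70-i/4),int(g[i])) for i in range(0,400,8)])
E
```

```text
[(70, 49), (68, 46), (66, 47), (64, 50), (62, 54), (60, 55), (58, 54), (56, 52), (54, 55), (52, 63), (50, 96), (48, 136), (46, 149), (44, 149), (42, 153), (40, 165), (38, 148), (36, 100), (34, 65), (32, 55), (30, 58), (28, 62), (26, 62), (24, 58), (22, 63), (20, 120), (18, 178), (16, 189), (14, 167), (12, 105), (10, 53), (8, 45), (6, 57), (4, 62), (2, 63), (0, 63), (-2, 62), (-4, 63), (-6, 63), (-8, 62), (-10, 61), (-12, 62), (-14, 69), (-16, 82), (-18, 95), (-20, 104), (-22, 107), (-24, 106), (-26, 106), (-28, 107)]
```

View pics/r1.png

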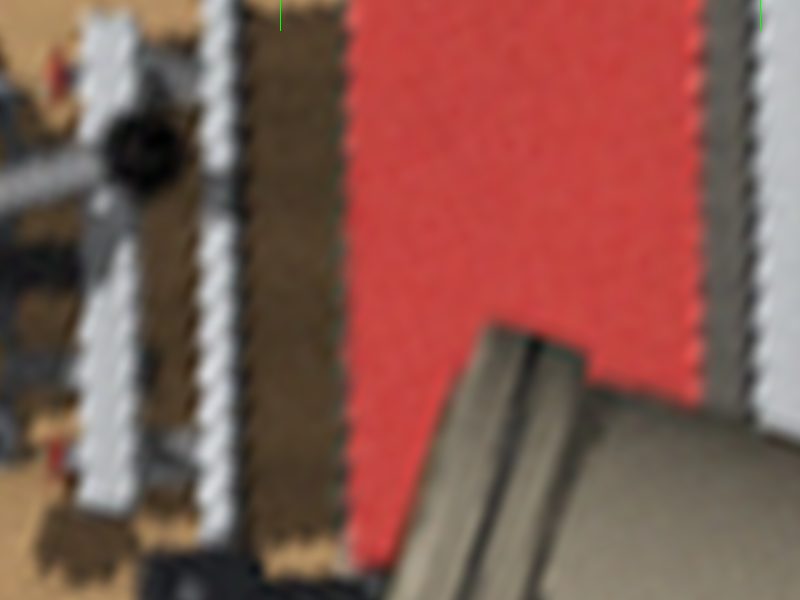

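Emit:
{"method": "play_rows", "body": {"motion": [[-0.1,0.18,0.03,0,0,0,0],[-0.2,0.38,0.03,0,0,0,0],[-0.3,0.58,0.03,0,0,0,0],[-0.37,0.7,0.03,0,0,0,0],[-0.387,0.739,0.03,0,0,0,0]]}}

```text
time: 6.9
ee_pos: [0.5028, 0.1345, 0.1649]
eef_rot: [-0.15, 0.989, -0.0, -0.001]
ft_force: [-0.7, 0.4, -0.2]
width: 0.0005
```

```bash
python3 -c "
from h import *
st(); mv([jw(-.0225,.084,.078)],107.23)"
```

```text
t 6.9 w [0.5028 0.1345 0.1649] jig [-0.0241  0.0859  0.1649] F [-0.7  0.4 -0.2] q [-0.15   0.989 -0.    -0.001] j [-0.77  0.14  0.46  1.83 -0.07  1.18  1.59] 0.001
[-0.009 -0.009  0.434] [-0.    -0.001  0.001]
```

Emit:
{"method": "play_rows", "body": {"motion": [[0,0,0.15,0,0,0,0],[0,-0.009,0.3,0,0,0,0],[0,-0.009,0.4,0,0,0,0],[0,-0.009,0.434,0,0,0,0],[0,-0.009,0.434,0,0,0,0]]}}

```text
time: 7.52
ee_pos: [0.5038, 0.1307, 0.0796]
eef_rot: [-0.149, 0.989, -0.0, -0.0]
ft_force: [1.0, 0.1, 0.4]
width: 0.0005
```

```bash
cat >> h.py <<'E'
def arc(angs,rad=.052,z=.078):
    mv([jw(.025+rad*np.cos(np.radians(a)),.105+rad*np.sin(np.radians(a)),z) for a in angs])
def ang():
    w=wj(r.read_state()['ee_pos'])-[.025,.105,0]; print('tool ang',np.degrees(np.arctan2(w[1],w[0])),np.hypot(*w[:2]))
E
python3 -c "
from h import *
st(); ang(); arc([190,178,166,154,142])"
```

```text
t 7.53 w [0.5038 0.1307 0.0796] jig [-0.0243  0.082   0.0796] F [1.  0.1 0.4] q [-0.149  0.989 -0.    -0.   ] j [-0.74  0.25  0.45  1.92 -0.13  1.    1.64] 0.0
tool ang -154.96768115669147 0.05437326728030217
[0.01  0.07  0.008] [0. 0. 0.]
[0.014 0.124 0.008] [0. 0. 0.]
[0.006 0.178 0.008] [0. 0. 0.]
[-0.012  0.229  0.008] [0. 0. 0.]
[-0.041  0.275  0.008] [0. 0. 0.]
```

Emit:
{"method": "play_rows", "body": {"motion": [[0.01,0.07,0,0,0,0,0],[0.014,0.124,0,0,0,0,0],[0.006,0.178,0,0,0,0,0],[-0.012,0.229,0,0,0,0,0],[-0.041,0.275,0,0,0,0,0]]}}

```text
time: 8.15
ee_pos: [0.4953, 0.1857, 0.08]
eef_rot: [-0.149, 0.989, -0.001, -0.0]
ft_force: [0.3, -7.8, 0.5]
width: 0.0001
```

```bash
python3 -c "
from h import *
st(); ang(); arc([130,118,106,94,82])"
```

```text
t 8.15 w [0.4953 0.1857 0.08  ] jig [-0.0161  0.1371  0.08  ] F [ 0.3 -7.8  0.5] q [-0.149  0.989 -0.001 -0.   ] j [-0.81  0.26  0.42  1.9  -0.12  1.01  1.53] 0.0
tool ang 142.0389320116967 0.05214236557320456
[-0.038  0.039  0.01 ] [0. 0. 0.]
[-0.083  0.069  0.01 ] [0. 0. 0.]
[-0.134  0.09   0.01 ] [0. 0. 0.]
[-0.187  0.099  0.01 ] [0. 0. 0.]
[-0.242  0.098  0.01 ] [0. 0. 0.]
```

Working: about 8 N of pushing force. Continuing the arc.

Emit:
{"method": "play_rows", "body": {"motion": [[-0.038,0.039,0,0,0,0,0],[-0.083,0.069,0,0,0,0,0],[-0.134,0.09,0,0,0,0,0],[-0.187,0.099,0,0,0,0,0],[-0.242,0.098,0,0,0,0,0]]}}

```text
time: 8.78
ee_pos: [0.534, 0.2198, 0.0793]
eef_rot: [-0.15, 0.989, -0.0, -0.002]
ft_force: [-7.4, -3.5, -0.2]
width: 0.0004
```

```bash
python3 -c "
from h import *
st(); ang(); arc([72,62,52,42,34])
c=eyes.camera('top'); print(balls(c),carton(c)); im=rect(c,.052,x0=-.06,x1=.09,y0=-.13,y1=.07)
cv2.imwrite('pics/r2.png',im)"
```

```text
t 8.78 w [0.534  0.2198 0.0793] jig [0.031  0.1581 0.0793] F [-7.4 -3.5 -0.2] q [-0.15   0.989 -0.    -0.002] j [-0.8   0.37  0.4   1.77 -0.17  1.04  1.53] 0.0
tool ang 83.56493486319178 0.053476400873751696
[-0.05  -0.018  0.006] [0. 0. 0.]
[-0.092 -0.036  0.006] [0. 0. 0.]
[-0.13  -0.061  0.006] [0. 0. 0.]
[-0.163 -0.092  0.006] [0. 0. 0.]
[-0.186 -0.12   0.005] [0. 0. 0.]
[(-42.2, np.float64(0.07)), (179.8, np.float64(0.071))] ((0.03385986387729645, -0.06034063547849655), (0.0862489640712738, 0.17153561115264893), 89.94752502441406)
```

View pics/r2.png

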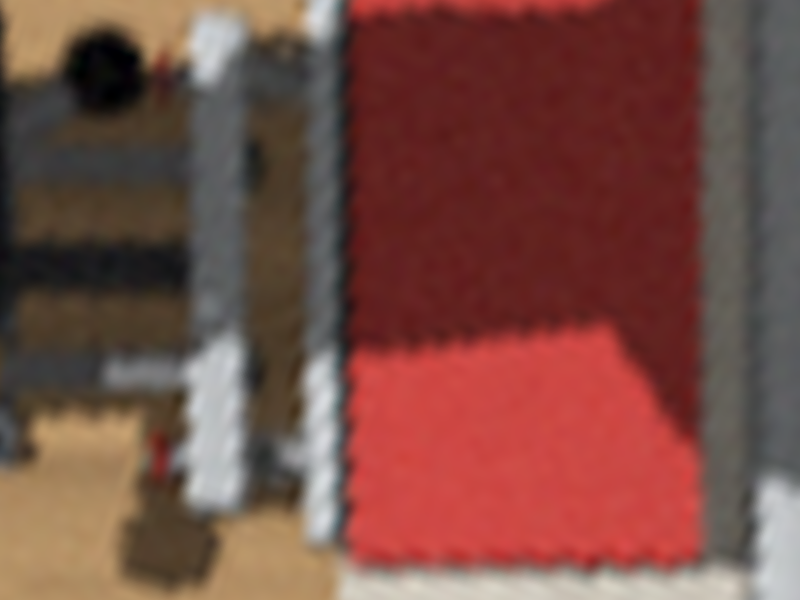

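Emit:
{"method": "play_rows", "body": {"motion": [[-0.05,-0.018,0,0,0,0,0],[-0.092,-0.036,0,0,0,0,0],[-0.13,-0.061,0,0,0,0,0],[-0.163,-0.092,0,0,0,0,0],[-0.186,-0.12,0,0,0,0,0]]}}

```text
time: 9.5
ee_pos: [0.5772, 0.2093, 0.0797]
eef_rot: [-0.15, 0.989, 0.001, -0.001]
ft_force: [-5.4, 2.4, 0.0]
width: 0.0001
```

```bash
cat >> h.py <<'E'
def prof(c,rows,n):
    im=rect(c,.052,x0=-.06,x1=.09,y0=-.13,y1=.07); cv2.imwrite('pics/'+n+'.png',im)
    g=cv2.cvtColor(im,cv2.COLOR_BGR2GRAY)[rows[0]:rows[1]].mean(0); print([(round(70-i/4),int(g[i])) for i in range(100,420,6)])
E
python3 -c "
from h import *
st(); ang(); arc([30,26,22,18,16])
c=eyes.camera('top'); print(balls(c),carton(c)); prof(c,(400,490),'r3')"
```

```text
t 9.5 w [0.5772 0.2093 0.0797] jig [0.0691 0.1353 0.0797] F [-5.4  2.4  0. ] q [-0.15   0.989  0.001 -0.001] j [-0.74  0.44  0.41  1.67 -0.2   1.07  1.6 ] 0.0
tool ang 34.46376918079107 0.05352509250081745
[-0.005 -0.021  0.008] [0. 0. 0.]
[-0.013 -0.037  0.008] [0. 0. 0.]
[-0.02  -0.054  0.008] [0. 0. 0.]
[-0.027 -0.071  0.008] [0. 0. 0.]
[-0.029 -0.08   0.008] [0. 0. 0.]
[(-97.4, np.float64(0.067))] ((0.03380777686834335, -0.07314545661211014), (0.08710986375808716, 0.17114078998565674), 89.57503509521484)
[(45, 129), (44, 132), (42, 134), (40, 132), (39, 132), (38, 135), (36, 138), (34, 140), (33, 143), (32, 147), (30, 148), (28, 148), (27, 147), (26, 147), (24, 148), (22, 149), (21, 144), (20, 128), (18, 112), (16, 110), (15, 120), (14, 132), (12, 151), (10, 175), (9, 192), (8, 196), (6, 194), (4, 191), (3, 191), (2, 193), (0, 188), (-2, 161), (-3, 118), (-4, 83), (-6, 66), (-8, 63), (-9, 65), (-10, 69), (-12, 76), (-14, 84), (-15, 91), (-16, 105), (-18, 134), (-20, 170), (-21, 195), (-22, 205), (-24, 193), (-26, 150), (-27, 97), (-28, 78), (-30, 92), (-32, 108), (-33, 113), (-34, 112)]
```

View pics/r3.png

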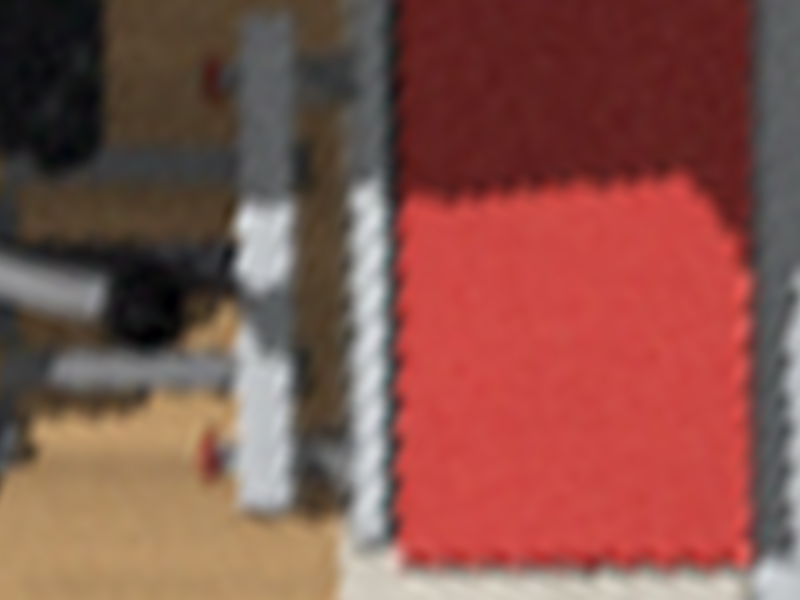

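Emit:
{"method": "play_rows", "body": {"motion": [[-0.005,-0.021,0,0,0,0,0],[-0.013,-0.037,0,0,0,0,0],[-0.02,-0.054,0,0,0,0,0],[-0.027,-0.071,0,0,0,0,0],[-0.027,-0.071,0,0,0,0,0]]}}

```text
time: 10.22
ee_pos: [0.5878, 0.196, 0.0799]
eef_rot: [-0.149, 0.989, 0.0, 0.0]
ft_force: [-3.6, 2.7, -0.2]
width: 0.0004
```

```bash
python3 -c "
from h import *
st(); ang(); arc([14,10,6,4,2])
c=eyes.camera('top'); print(balls(c),carton(c)); prof(c,(400,490),'r4')"
```

```text
t 10.22 w [0.5878 0.196  0.0799] jig [0.0753 0.1195 0.0799] F [-3.6  2.7 -0.2] q [-0.149  0.989  0.     0.   ] j [-0.72  0.45  0.41  1.66 -0.2   1.07  1.62] 0.0
tool ang 16.047048239252724 0.05230809412767782
[-0.001 -0.009  0.009] [0. 0. 0.]
[-0.005 -0.027  0.009] [0. 0. 0.]
[-0.007 -0.045  0.009] [0. 0. 0.]
[-0.008 -0.054  0.009] [0. 0. 0.]
[-0.009 -0.063  0.009] [0. 0. 0.]
[(-124.7, np.float64(0.055))] ((0.03417880833148956, -0.07677789032459259), (0.0871221050620079, 0.17216703295707703), 89.79315948486328)
[(45, 94), (44, 90), (42, 89), (40, 91), (39, 96), (38, 100), (36, 105), (34, 113), (33, 126), (32, 137), (30, 143), (28, 146), (27, 148), (26, 148), (24, 147), (22, 146), (21, 147), (20, 148), (18, 148), (16, 138), (15, 120), (14, 109), (12, 116), (10, 129), (9, 134), (8, 137), (6, 147), (4, 154), (3, 151), (2, 146), (0, 146), (-2, 151), (-3, 156), (-4, 152), (-6, 130), (-8, 98), (-9, 74), (-10, 63), (-12, 64), (-14, 72), (-15, 83), (-16, 93), (-18, 97), (-20, 89), (-21, 90), (-22, 128), (-24, 177), (-26, 205), (-27, 209), (-28, 193), (-30, 148), (-32, 98), (-33, 79), (-34, 88)]
```

View pics/r4.png

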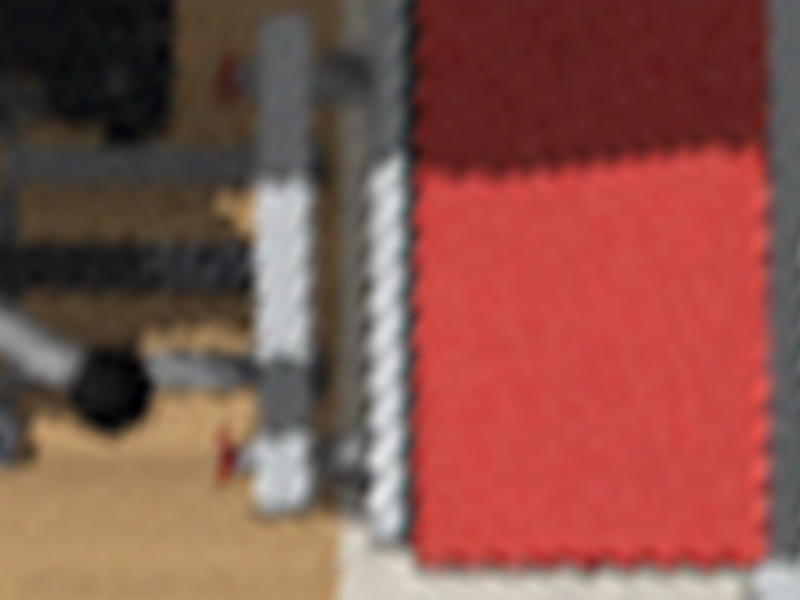

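Emit:
{"method": "play_rows", "body": {"motion": [[-0.001,-0.012,0,0,0,0,0],[-0.005,-0.027,0,0,0,0,0],[-0.007,-0.045,0,0,0,0,0],[-0.009,-0.06,0,0,0,0,0],[-0.009,-0.06,0,0,0,0,0]]}}

```text
time: 10.95
ee_pos: [0.5927, 0.186, 0.0797]
eef_rot: [-0.15, 0.989, 0.001, -0.0]
ft_force: [-4.7, 6.0, 0.1]
width: 0.0006
```

```bash
python3 -c "
from h import *
st(); ang()
c=eyes.camera('top'); print(balls(c),carton(c)); prof(c,(400,490),'r5')
for a,b in [(112,390),(145,300),(103,70),(142,152)]:
    q=proj(c,jw(.09-b/4000,.07-a/4000,.052))[0]; w=wj(onz(c,q,.098))-[.025,.105,0]; print(np.degrees(np.arctan2(w[1],w[0])),np.hypot(*w[:2]))
"
```

```text
t 10.95 w [0.5927 0.186  0.0797] jig [0.077  0.1085 0.0797] F [-4.7  6.   0.1] q [-0.15   0.989  0.001 -0.   ] j [-0.7   0.46  0.42  1.65 -0.21  1.08  1.65] 0.001
tool ang 3.8220922768395633 0.0521025615682756
[(-136.2, np.float64(0.067))] ((0.03374309092760086, -0.07677632570266724), (0.0871221050620079, 0.17129556834697723), 89.79315948486328)
[(45, 54), (44, 85), (42, 111), (40, 125), (39, 131), (38, 135), (36, 138), (34, 140), (33, 142), (32, 147), (30, 148), (28, 148), (27, 148), (26, 147), (24, 147), (22, 148), (21, 149), (20, 150), (18, 149), (16, 136), (15, 112), (14, 101), (12, 108), (10, 117), (9, 120), (8, 119), (6, 114), (4, 112), (3, 122), (2, 138), (0, 154), (-2, 170), (-3, 184), (-4, 190), (-6, 194), (-8, 192), (-9, 169), (-10, 127), (-12, 89), (-14, 69), (-15, 66), (-16, 75), (-18, 87), (-20, 88), (-21, 94), (-22, 133), (-24, 181), (-26, 206), (-27, 209), (-28, 192), (-30, 147), (-32, 95), (-33, 74), (-34, 84)]
-119.72744493543297 0.07392385330014964
-101.65824013039187 0.07369585167920381
-56.70575388236975 0.07419705883524802
-73.69565801152159 0.07444386564721417
```

View pics/r5.png

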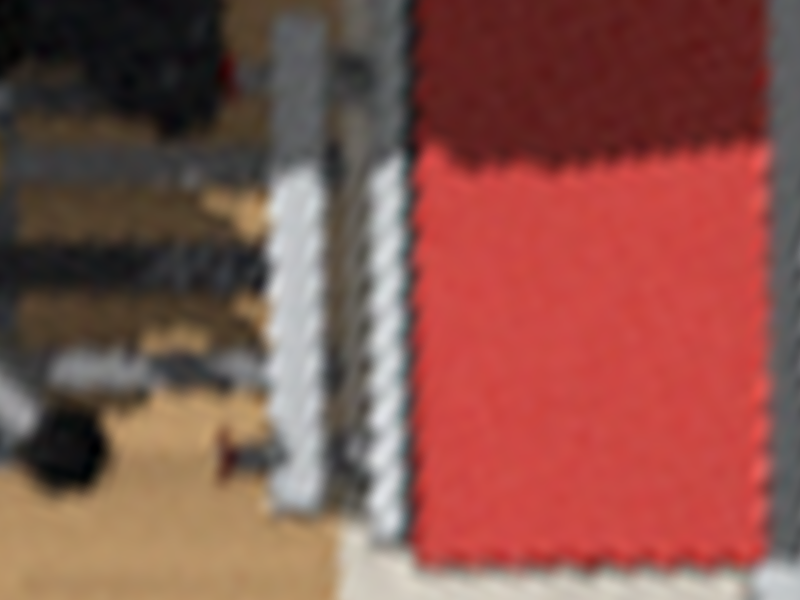

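Emit:
{"method": "play_rows", "body": {"motion": [[0,0.04,0,0,0,0,0],[0,0.1,0,0,0,0,0],[0,0.1,-0.25,0,0,0,0],[0,0.1,-0.5,0,0,0,0],[0,0.1,-0.75,0,0,0,0]]}}

```text
time: 11.68
ee_pos: [0.5874, 0.2041, 0.2317]
eef_rot: [-0.149, 0.989, -0.0, 0.001]
ft_force: [1.3, -0.2, -0.3]
width: 0.0002
```

Emit:
{"method": "play_rows", "body": {"motion": [[0.2,0.05,-0.1,0,0,0,0],[0.45,0.15,-0.1,0,0,0,0],[0.7,0.3,-0.1,0,0,0,0],[0.95,0.45,-0.1,0,0,0,0],[1,0.6,-0.1,0,0,0,0]]}}

```text
time: 12.3
ee_pos: [0.3585, 0.2599, 0.2506]
eef_rot: [-0.15, 0.989, 0.001, 0.001]
ft_force: [0.3, 0.0, -0.4]
width: 0.0001
```

```bash
python3 -c "
from h import *
st()
c=eyes.camera('top'); print(balls(c),carton(c)); prof(c,(100,490),'r6')
im=cv2.imread('pics/r6.png'); t=cv2.resize(c['image'][130:270,170:345][...,::-1],None,fx=3.2,fy=3.2,interpolation=cv2.INTER_CUBIC)[:, :560]
cv2.imwrite('pics/f6.png',np.hstack([im[40:488,:240*1],t[:448]]))
"
```

```text
t 12.3 w [0.3585 0.2599 0.2506] jig [-0.1248  0.2484  0.2506] F [ 0.3  0.  -0.4] q [-0.15   0.989  0.001  0.001] j [-1.02 -0.11  0.27  1.88  0.03  1.36  1.11] 0.0
[(-13.2, np.float64(0.082)), (-127.1, np.float64(0.062)), (111.7, np.float64(0.073))] ((0.03425385802984238, -0.07683998346328735), (0.08724573254585266, 0.17231757938861847), 89.79315948486328)
[(45, 62), (44, 71), (42, 81), (40, 86), (39, 86), (38, 86), (36, 88), (34, 92), (33, 97), (32, 99), (30, 96), (28, 91), (27, 88), (26, 89), (24, 89), (22, 88), (21, 88), (20, 89), (18, 90), (16, 89), (15, 88), (14, 89), (12, 93), (10, 99), (9, 102), (8, 102), (6, 100), (4, 109), (3, 139), (2, 172), (0, 186), (-2, 188), (-3, 189), (-4, 189), (-6, 191), (-8, 191), (-9, 170), (-10, 128), (-12, 87), (-14, 67), (-15, 68), (-16, 80), (-18, 89), (-20, 88), (-21, 95), (-22, 128), (-24, 171), (-26, 196), (-27, 202), (-28, 188), (-30, 146), (-32, 95), (-33, 75), (-34, 86)]
```

View pics/r6.png

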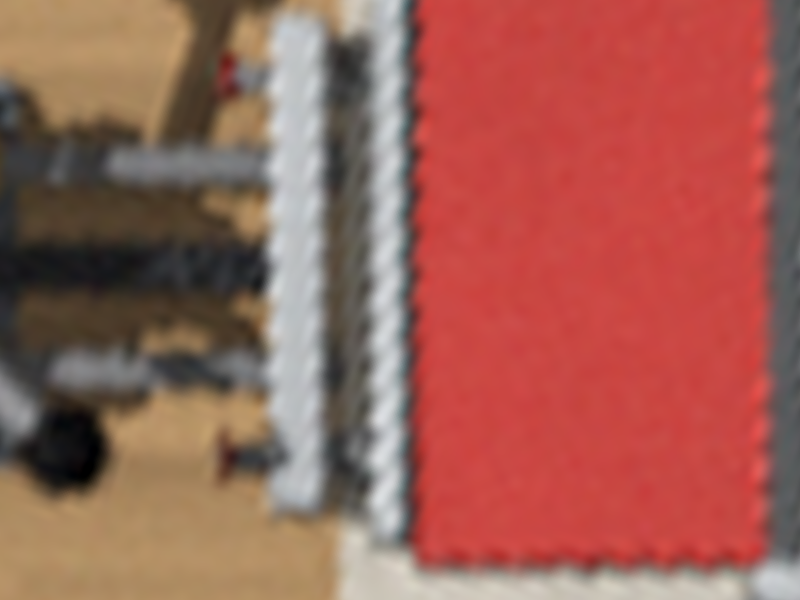

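View pics/f6.png

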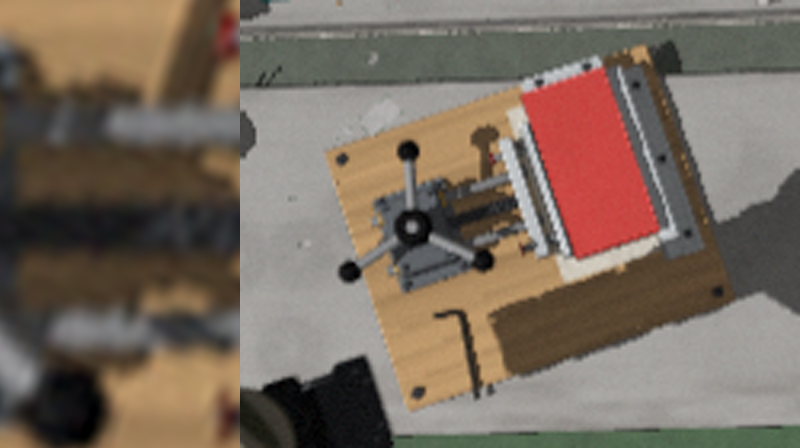

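```bash
python3 -c "
from h import *
job.close_job(); st()"
```

```text
the job is handed in; nothing more can be done
the job is handed in; nothing more can be done
```

The job is done and handed in at about 12.3 s of the 54 s allowed. I pushed the carton endwise onto the end stop with both fingertips, where contact showed about 9 N. Then I wound the handle clockwise about 182° by pushing one arm, backed off, and lifted the robot clear of everything.

| Check (last picture before hand-in) | Result |
|---|---|
| Carton position in the jig | x 34.3, y -76.8 mm (home is 35, -77) |
| Carton squareness | within about 0.2° |
| Robot contact | none, wrist force about 0 N |
| Hex key | in view and apparently unmoved; the other loose things were not re-checked at the end |

The estimates of spring compression disagree somewhat:
- **From the picture:** the gap between fence and plate shrank by about 4.0 mm.
- **From the handle:** its angle set against the plate's travel gives about 5.3 mm.

The true value is therefore about 4 to 5.3 mm, well short of the 14 mm end of travel. I left it there without a further correction.

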